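# Angle the rolling pin out of the hooded pantry caddy and hold it up

### The job

The rolling pin lies trapped in its wooden caddy, with both of its ends under the hoods; take hold of it, draw it back towards the robot, tilt it so that its far end comes up first, and bring it slantwise out through the mouth between the hoods. Finish while still holding it, level and still, straight above the caddy and at least 8 cm clear of it, touching nothing but the gripper. Never force it against the wood, and leave the containers, the grater, the butter dish and the mate holder where they stand.

Things in the scene. Friction and masses are not known exactly. Their poses are not given: they have to be found in the camera images.
- caddy: Fixed green-painted wooden box with pale end hoods, 350 mm long (its x, away from the robot, within 0.25 rad of straight ahead) x 160 wide (y) x 92 high; origin at the centre of its underside, z up. Walls 10 thick: inside x=-165 to 165, y=-70 to 70, floor top at z=8. The hoods cover both ends from z=84 to 92; the mouth between them is 240 long x 140 wide, open to above.
- near_lip (a point): Middle of the near hood's edge on the mouth, at its underside: x=-105, y=0, z=84 mm in the caddy. The hood, 8 mm thick, covers from here to the near wall (x=-165).
- far_lip (a point): Middle of the far hood's edge on the mouth, at its underside: x=135, y=0, z=84 mm in the caddy. The hood, 8 mm thick, covers from here to the far wall (x=165).
- cradles (a point): Point midway between two dark fixed V cradles on the caddy's floor, at x=0, y=0, z=50 mm in the caddy, on the line where they hold the pin's axis. The cradles stand at x=-70 and x=70, are 12 mm thick, reach 24 to either side of y=0 and up to z=49. Between them the floor is free.
- pin: Loose wooden rolling pin, 280 mm long, 120 to 240 g; origin at its middle, on its axis; its x runs along it, away from the robot. Pale barrel 210 long, 30 in diameter; red ends, 35 long, taper from 29 to 12. It starts level in the cradles, parallel to the caddy's x, its middle 5 to 15 beyond the caddy's centre: near end 20 to 30 under the near hood, far end 10 to 20 under the far hood.
- pin_near (a point): Centre of the pin's end nearest the robot, on the axis, 140 from its middle along -x of the pin.
- pin_far (a point): Centre of the pin's far end, on the axis, 140 from its middle along +x of the pin.
- containers: Bystander, to leave alone: stack of four closed white containers with coloured lids, 130 x 110 at the foot, 189 high; origin at the centre of the underside.
- grater: Bystander, to leave alone: steel box grater with a black handle, 100 x 80 at the foot, 201 high; origin at the centre of the underside.
- butter_dish: Bystander, to leave alone: ceramic butter dish under a blue cover, 170 x 100, 85 high; origin at the centre of the underside.
- mate_holder: Bystander, to leave alone: dark wooden mate holder with a closed swing lid and brass knob, 110 x 110, about 145 high; origin at the centre of the underside.

How it is judged:
By the outcome, as a careful person would: the job done as asked, in the order asked, and still so for the second after the job is handed in, while the arm keeps its last pose, push and grip.
It also fails if it takes over 42 s, if anything falls off the work surface, if the arm or the gripper's body presses on something with over 40 N, if the wrist force passes 120 N, or if a joint passes its speed limit or range.

### The arm

A 6-joint arm with a two-finger parallel gripper is mounted at the origin on the work surface. World frame = base frame: x ahead of the robot, y to its left, z up, the work surface at z = 0. Lengths are in mm, angles in rad, forces in N, time in s.
With the tool pointing down it reaches from about 300 to 775 mm from the base axis. Payload 14.6 kg.
Tool frame: the origin (TCP) lies at the very end of the fingers, on their centre line; the grasp point (between the pads) lies 19 mm behind it; z points along the fingers, y is the line along which they close (so a half turn about z gives the same grasp; the last joint's range is limited). The gripper opens to 94 mm and grips with 3 to 60 N. Pads are 16 mm wide; open, the fingers measure 119 mm over their backs; the gripper's body (75 mm by 177 mm) begins 78 mm behind the grasp point.
Start: joints at [-1.257, 0.3, 1.521, -0, 1.321, -0.067], TCP at [204.407, -510.595, 205.446] pointing down, gripper open.
Joint ranges: [-3.03, 3.03], [-0.79, 2.21], [0.23, 2.52], [-1.04, 4.18], [0, 3.07], [-2.55, 2.55]. Speed limits (rad/s): [2.22, 2.22, 2.57, 3.14, 3.14, 3.14].

### API

Orientations are given as [roll, pitch, yaw] about the fixed x, y, z axes, in that order (R = Rz(yaw) Ry(pitch) Rx(roll)).
In Python, from cell import manip, eyes, ticket gives the robot as it stands. The module is installed in compiled form; this text tells all that it offers.
- The arm moves only by the tool arm_command, never from a script. Its argument "plan" is a list of rows, each a list of 5 numbers: the opening, from -1 (shut) to 1 (fully open), then the shift along the tool's x, y, z in m, then the turn about the tool's z in rad. In form: [[jaw, dx, dy, dz, roll], ...]. A call has 1 to 20 rows; each row shifts and turns the commanded pose from where the row before left it, along the tool's axes as they then stand; what a row does not reach is not made up. A row lasts 1/8 s, in which the tool goes at most 62.5 mm and 10.7 degrees, less where a joint would pass 70% of its speed; a pose out of reach is approached as far as the arm can. A call is refused whole if a number of a shift passes 0.0625 or a number of a turn 0.188, either way. A call with a gripper value outside its range is refused whole. The fingers move at their own pace and stop on an object; "newtons" is the grip in N (left out, the last holds). Time passes only in rows, so rows that do not move let the fingers close. It gives the time, the measured TCP pose, the force, the opening and the grip force at its end, in the units of the state.
- manip.read_state(): the state, without advancing time (a new reading comes with each control period).
- eyes.camera(name): name is "scene" or "top"; returns a dict with "img" (420x560x3 uint8, blue, green, red), "z_map" (420x560 float32, mm along the optical axis (not along the pixel's ray), 0 where there is no reading), "fx", "fy", "cx", "cy" (pixels), "eye" and "orientation" of the camera in the world. Camera axes: x right, y down, z forward; pixel columns grow to the right and rows downward; lengths in mm; the calibration is good to about 2 mm. A picture is of the moment at which its call begins.
- ticket.sign_off(): hands the job in; it is judged then, once.
The state is a dict: "clock": time; "joints": joint angles; "qd": joint speeds; "effort": joint torques, N m; "eef_pos": TCP position; "eef_rot": TCP orientation; "wrist_force": force on the tool from outside, world axes, zero at the start; "moment": the same for the moment, N m; "finger_gap": finger opening in mm; "finger_force": force on a finger pad.
Only numpy, scipy, OpenCV 4.12 (cv2) and the standard library are available. Lean on these libraries where they do the work, as an engineer would, in place of code of your own. Each camera call takes 0.05 s, during which the arm holds its last target. There are 200 camera calls.

## Working session

There is one attempt and no reset: what is moved stays moved. The work goes in short steps, Python scripts to look and compute and a tool call to move; the robot and the scene stay as the last step left them, time stands still between calls to the robot, and variables do not carry over. Pictures are saved under pics/ and viewed, at most 10 in all, crops included, and the job is handed in when it is done.

Besides the shell and the picture viewer there is one more tool, called after "Emit:" in YAML: its name, and indented under it one key for each argument. arm_command: Moves the arm, as the interface text tells. Its arguments: {"type":"object","properties":{"plan":{"type":"array"},"newtons":{"type":"number"}},"required":["plan"]}

```bash
mkdir -p pics
cat > h.py <<'E'
import numpy as np, cv2
from cell import manip, eyes, ticket
from scipy.spatial.transform import Rotation as R
def cam(n):
    c=eyes.camera(n); o=np.array(c["orientation"],float)
    c["R"]=o if o.shape==(3,3) else R.from_euler("xyz",o).as_matrix()
    c["eye"]=np.array(c["eye"],float); return c
def pts(c):
    v,u=np.mgrid[:420,:560]; z=c["z_map"]
    p=np.stack([(u-c["cx"])/c["fx"]*z,(v-c["cy"])/c["fy"]*z,z],-1)
    return p@c["R"].T+c["eye"]
E
python3 - <<'E'
from h import *
for n in("top","scene"):
    c=cam(n);cv2.imwrite(f"pics/{n}0.png",c["img"]);print(n,c["eye"],c["orientation"],c["fx"],c["cx"],c["cy"])
    P=pts(c);print(P[200:220:10,100:500:100].round())
print(manip.read_state())
E
```

```text
top [ 474.02758479    1.26330171 1175.17124931] [-3.06697547  0.00309846 -1.59391979] 407.79505177285887 277.316956798326 215.03302487422903
[[[ 618.  517.   -2.]
  [ 611.  226.    2.]
  [ 604.  -64.    2.]
  [ 597. -353.   -0.]]

 [[ 588.  516.    1.]
  [ 582.  226.    2.]
  [ 575.  -63.    2.]
  [ 568. -352.    0.]]]
scene [ 989.84888195 -690.95979383  921.54081323] [-2.38216012  0.01774005  0.52950311] 484.98140552675517 283.3816948521026 210.18651839277646
[[[  86. -156.    3.]
  [ 321.  -22.    2.]
  [ 577.   67.   50.]
  [ 786.  238.    3.]]

 [[ 111. -182.    1.]
  [ 342.  -51.    0.]
  [ 613.    1.   93.]
  [ 799.  203.    3.]]]
{'clock': 0.1, 'joints': array([-1.25661444e+00,  3.00391891e-01,  1.52150612e+00,  2.61771172e-05,
        1.32069756e+00, -6.66139236e-02]), 'qd': array([ 7.30316190e-04, -1.70955498e-03, -7.35508251e-04,  2.10941196e-04,
       -9.41924782e-04,  9.66879174e-06]), 'effort': array([ 2.22093763e-04, -5.32647264e+01, -3.53288341e+01,  7.09003466e-02,
        2.35021318e-02, -4.25837345e-05]), 'eef_pos': array([ 204.33821649, -510.3859081 ,  204.96148867]), 'eef_rot': array([-3.14059365e+00, -9.20588458e-05,  3.80789273e-01]), 'wrist_force': array([ 0.01747051, -0.0997229 ,  0.56828279]), 'moment': array([-0.03263574,  0.01967662, -0.02333053]), 'finger_force': 0.0, 'finger_gap': 93.97978898104746}
```

View pics/top0.png

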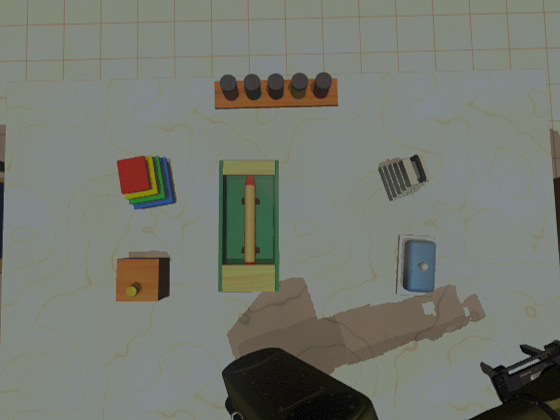

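View pics/scene0.png

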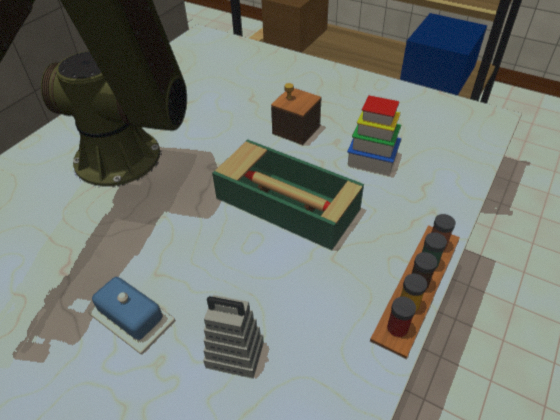

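The top view shows the caddy at columns 219–279, rows 160–292. The pin lies along column ~249, with its far red end at rows 176–184. The bystanders are well to the sides, and the scene view agrees.

```bash
cat >> h.py <<'E'
def caddy(cs):
    Q=[]
    for c in cs:
        P=pts(c); m=(abs(P[...,2]-92)<7)&(P[...,0]>380)&(P[...,0]<780)&(P[...,1]>-20)&(P[...,1]<190)
        Q.append(P[m])
    return Q
def rect(q):
    r=cv2.minAreaRect(q[:,:2].astype(np.float32)); b=cv2.boxPoints(r)
    e=[b[1]-b[0],b[2]-b[1]]; l=max(e,key=np.linalg.norm); l=l*np.sign(l[0])
    return np.array(r[0]),r[1],np.arctan2(l[1],l[0])
E
python3 - <<'E'
from h import *
for n in("top","scene"):
    c=cam(n);q=caddy([c])[0]; ctr,sz,yaw=rect(q); print(n,len(q),np.median(q[:,2]),ctr,sz,yaw)
    P=pts(c);hsv=cv2.cvtColor(c["img"],cv2.COLOR_BGR2HSV).astype(int)
    L=(P[...,:2]-ctr)@np.array([[np.cos(yaw),-np.sin(yaw)],[np.sin(yaw),np.cos(yaw)]])
    ins=(abs(L[...,1])<40)&(L[...,0]>-110)&(L[...,0]<140)&(P[...,2]>44)&(P[...,2]<72)
    H,S,V=hsv[...,0],hsv[...,1],hsv[...,2]
    red=ins&((H<6)|(H>170))&(S>120); pale=ins&(H>=8)&(H<28)
    for nm,m in(("red",red),("pale",pale)):
        l=L[m]; print(nm,m.sum(),np.percentile(P[m][:,2],[5,50,98]) if m.any() else"")
        far=l[:,0]>0
        for s in(far,~far):
            if s.sum(): print("  x",np.percentile(l[s][:,0],[0,3,97,100]).round(1),"y",l[s][:,1].mean().round(1))
    if n=="top":
        l=L[pale]; a=np.polyfit(l[:,0],l[:,1],1);print("pin slope,off",a)
E
```

```text
top 2670 92.23354191242834 [541.82983398  80.77388763] (159.05870056152344, 323.9124755859375) -0.02320694
red 61 [56.57288614 60.59587763 65.28763123]
  x [102.8 103.3 125.5 126.1] y -0.3
pale 688 [48.51106644 62.29089596 67.64810107]
  x [  0.7   3.5 100.1 127. ] y -2.0
  x [-108.1 -105.4   -4.4   -1.6] y -2.3
pin slope,off [ 0.00244683 -2.14667   ]
scene 2553 92.25650924082538 [542.56414795  79.4967804 ] (166.069091796875, 327.9029541015625) -0.020688511
red 29 [54.50430921 62.10473377 65.79339973]
  x [ 99.3  99.9 108.4 108.7] y -4.4
pale 872 [47.53681239 61.27803795 67.96206063]
  x [  0.4   3.3  99.4 111.2] y -7.4
  x [-1.093e+02 -1.068e+02 -3.500e+00 -1.000e-01] y -7.0
```

```bash
sed -i 's/>380)/>320)/' h.py
python3 - <<'E'
from h import *
for n in("top","scene"):
    c=cam(n);q=caddy([c])[0]; ctr,sz,yaw=rect(q); print(n,ctr,sz,yaw)
    P=pts(c);hsv=cv2.cvtColor(c["img"],cv2.COLOR_BGR2HSV).astype(int)
    L=(P[...,:2]-ctr)@np.array([[np.cos(yaw),-np.sin(yaw)],[np.sin(yaw),np.cos(yaw)]])
    ins=(abs(L[...,1])<25)&(L[...,0]>-95)&(L[...,0]<133)&(P[...,2]>50)&(P[...,2]<72)
    H,S=hsv[...,0],hsv[...,1]
    red=ins&((H<6)|(H>170))&(S>120); pale=ins&(H>=8)&(H<28)
    print("red x",L[red][:,0].min(),L[red][:,0].max()," pale x",np.percentile(L[pale][:,0],[0,2,98,100]))
    w=P[pale]; a=np.polyfit(w[:,0],w[:,1],1);print("pin world slope",a, "y at 540",np.polyval(a,540))
    m=(abs(L[...,1])<60)&(abs(P[...,2]-92)<6)&(H>=8)&(H<28); g=L[m][:,0]
    print("hood edges: near",np.percentile(g[g<0],99),"far",np.percentile(g[g>0],1))
E
```

```text
top [529.796875    81.02589417] (159.0948028564453, 347.2039489746094) -0.022914363
red x 114.6282331817157 132.48962522198252  pale x [-93.25843976 -90.35295622 109.99438622 122.15697161]
pin world slope [-1.87319135e-02  8.88259521e+01] y at 540 78.710718818219
hood edges: near -105.08275792333282 far 137.0822200765841
scene [530.26818848  80.32552338] (166.34515380859375, 353.0364074707031) -0.021921787
red x 111.8658943366701 120.98416922424575  pale x [-94.85904585 -90.13565365 110.16902311 123.26645356]
pin world slope [-2.13952815e-02  8.48356542e+01] y at 540 73.28220218638953
hood edges: near -103.77423254359357 far 135.9026351593992
```

Emit:
arm_command:
  plan:
    - [1, 0, 0, -0.035, 0.134]
    - [1, 0, 0, -0.035, 0.134]
    - [1, 0, 0, -0.03, 0.135]
    - [1, 0.022, -0.0374, 0, 0]
    - [1, 0.022, -0.0374, 0, 0]
    - [1, 0.022, -0.0374, 0, 0]
    - [1, 0.022, -0.0374, 0, 0]
    - [1, 0.022, -0.0374, 0, 0]
    - [1, 0.022, -0.0374, 0, 0]
    - [1, 0.022, -0.0374, 0, 0]
    - [1, 0.022, -0.0374, 0, 0]
    - [1, 0.022, -0.0374, 0, 0]
    - [1, 0.022, -0.0374, 0, 0]
    - [1, 0.022, -0.0374, 0, 0]
    - [1, 0.022, -0.0374, 0, 0]
    - [1, 0.022, -0.0374, 0, 0]
    - [1, 0.022, -0.0374, 0, 0]
    - [1, 0.022, -0.0374, 0, 0]
    - [1, 0.022, -0.0374, 0, 0]

```text
clock: 2.68
eef_pos: [570.2, 81.2, 305.4]
eef_rot: [3.142, -0.0, -0.022]
wrist_force: [0.0, -0.9, 0.0]
finger_gap: 93.9
finger_force: 0.0
```

Emit:
arm_command:
  plan:
    - [0.3, -0.001, 0.0015, -0.0, 0]
    - [0.3, 0, 0, 0.045, 0]
    - [0.3, 0, 0, 0.045, 0]
    - [0.3, 0, 0, 0.045, 0]
    - [0.3, 0, 0, 0.045, 0]
    - [0.3, 0, 0, 0.03, 0]
    - [0.3, 0, 0, 0.03, 0]
    - [0.3, 0, 0, 0.02, 0]
    - [0.3, 0, 0, 0.014, 0]
    - [0.3, 0, 0, 0, 0]

```text
clock: 3.92
eef_pos: [568.2, 78.0, 31.0]
eef_rot: [3.141, 0.001, -0.023]
wrist_force: [0.5, 0.4, -0.2]
finger_gap: 61.0
finger_force: 0.0
```

Emit:
arm_command:
  newtons: 8
  plan:
    - [-0.2, 0, 0, 0, 0]
    - [-0.4, 0, 0, 0, 0]
    - [-1, 0, 0, 0, 0]
    - [-1, 0, 0, 0, 0]
    - [-1, 0, 0, 0, 0]

```text
clock: 4.55
eef_pos: [568.9, 79.8, 32.1]
eef_rot: [-3.139, -0.001, -0.022]
wrist_force: [-1.7, 11.2, 5.6]
finger_gap: 30.1
finger_force: 8.0
```

Emit:
arm_command:
  newtons: 8
  plan:
    - [-1, 0, -0.001, 0, 0]
    - [-1, 0, 0, 0, 0]

```text
clock: 4.8
eef_pos: [568.9, 80.0, 32.0]
eef_rot: [-3.141, -0.001, -0.022]
wrist_force: [-1.2, 5.5, 5.4]
finger_gap: 29.9
finger_force: 8.0
```

Emit:
arm_command:
  newtons: 8
  plan:
    - [-1, 0, -0.001, -0.001, 0]
    - [-1, 0, 0, 0, 0]

```text
clock: 5.05
eef_pos: [568.5, 80.1, 32.3]
eef_rot: [3.141, 0.0, -0.022]
wrist_force: [-0.2, -0.5, -1.1]
finger_gap: 29.5
finger_force: 8.0
```

Emit:
arm_command:
  newtons: 15
  plan:
    - [-1, 0, 0, 0, 0]
    - [-1, -0.004, 0, 0, 0]
    - [-1, -0.006, 0, 0, 0]
    - [-1, -0.006, 0, 0, 0]
    - [-1, -0.006, 0, 0, 0]
    - [-1, -0.004, 0, 0, 0]
    - [-1, 0, 0, 0, 0]

```text
clock: 5.92
eef_pos: [542.4, 81.0, 32.5]
eef_rot: [-3.142, 0.0, -0.022]
wrist_force: [-0.7, 0.0, -1.7]
finger_gap: 29.3
finger_force: 15.0
```

```bash
cat >> h.py <<'E'
C0=np.array([530,80.7,0]);YAW=-0.0223
def look(tag,save=True,names=("top","scene")):
    Rc=R.from_euler("z",YAW).as_matrix()
    for n in names:
        c=cam(n);P=(pts(c)-C0)@Rc
        if save: cv2.imwrite(f"pics/{tag}_{n}.png",cv2.resize(c["img"][120:320,180:400],(660,600)) if n=="scene" else c["img"])
        hsv=cv2.cvtColor(c["img"],cv2.COLOR_BGR2HSV).astype(int);H,S=hsv[...,0],hsv[...,1]
        ins=(abs(P[...,1])<28)&(abs(P[...,0])<230)&(P[...,2]>20)&(P[...,2]<400)
        ins&=~((abs(P[...,2]-92)<5)&((P[...,0]<-103)|(P[...,0]>133)))
        red=ins&((H<6)|(H>170))&(S>120); pale=ins&(H>=8)&(H<28)&(S>60)
        for nm,m in(("red",red),("pale",pale)):
            p=P[m]
            if len(p)<8: continue
            x=p[:,0];b=np.arange(x.min(),x.max(),30)
            print(n,nm,len(p),"xr",x.min().round(),x.max().round(),[(int(a+15),int(np.percentile(p[(x>=a)&(x<a+30)][:,2],90)),int(np.median(p[(x>=a)&(x<a+30)][:,1]))) for a in b if ((x>=a)&(x<a+30)).sum()>4])
    s=manip.read_state();print(s["clock"],s["eef_pos"].round(1),s["wrist_force"].round(1),s["moment"].round(2),s["finger_gap"],s["finger_force"])
E
python3 -c "
from h import *
look('drawn')"
```

```text
top red 80 xr 87.0 119.0 [(102, 64, 0), (132, 60, 0)]
top pale 608 xr -49.0 172.0 [(-34, 397, 1), (-4, 340, 0), (25, 340, 0), (55, 326, -2), (85, 66, 0)]
scene red 116 xr 5.0 119.0 [(79, 64, -8), (109, 62, -5)]
scene pale 737 xr -156.0 121.0 [(-141, 97, -11), (-111, 67, -9), (-81, 64, -11), (-51, 396, -13), (-21, 387, -14), (8, 177, -7), (38, 318, -6), (68, 65, -10), (98, 66, -10), (128, 56, -2)]
6.025 [542.7  81.   32.5] [-0.  -1.1 -0.7] [-0.03  0.11 -0.01] 29.907554222293836 15.000188648700714
```

View pics/drawn_scene.png

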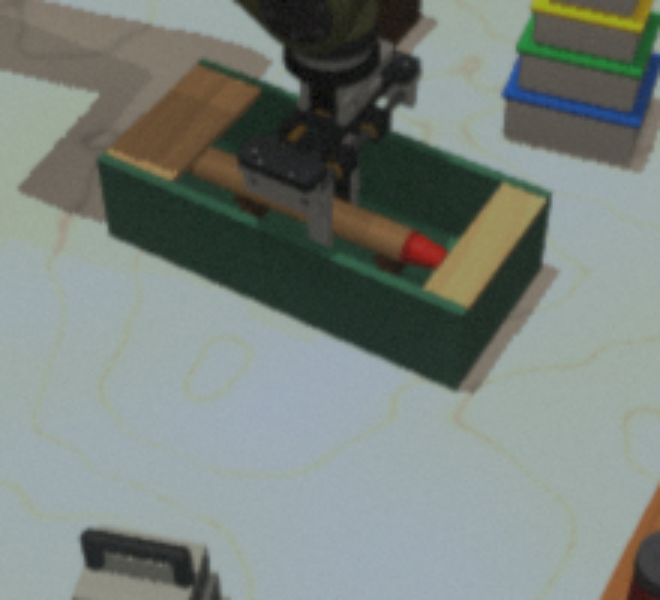

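The far red tip now shows clear of the far hood (crop ~445,258, about caddy x 119), so the pin has been drawn back. Next I'll loosen the grip and lift on the far side of the balance point, so the pin pivots with its far end up.

Emit:
arm_command:
  newtons: 4
  plan:
    - [-1, 0, 0, 0, 0]
    - [-1, 0, 0, -0.002, 0]
    - [-1, 0, 0, -0.003, 0]
    - [-1, 0, 0, -0.003, 0]
    - [-1, 0, 0, -0.002, 0]
    - [-1, 0, 0, 0, 0]

```text
clock: 6.78
eef_pos: [542.8, 80.9, 42.7]
eef_rot: [-3.142, -0.0, -0.022]
wrist_force: [-0.4, -0.4, -1.2]
finger_gap: 30.2
finger_force: 4.0
```

```bash
python3 -c "
from h import *
look('lift1')"
```

```text
top red 92 xr 87.0 118.0 [(101, 84, 0), (131, 82, 0)]
top pale 611 xr -49.0 171.0 [(-34, 395, 3), (-4, 350, 1), (25, 351, -2), (55, 336, -8), (85, 84, 0)]
scene red 134 xr -131.0 119.0 [(93, 83, -6), (123, 82, -4)]
scene pale 842 xr -136.0 175.0 [(-120, 62, -9), (-90, 65, -11), (-60, 61, -13), (-30, 395, -13), (0, 346, -11), (29, 334, -5), (59, 313, -8), (89, 83, -8), (119, 71, -7)]
6.875 [542.7  81.   42.5] [ 1.5 -0.5 -2.2] [-0.   -0.02 -0.  ] 29.838979806034047 3.999822735786438
```

Emit:
arm_command:
  newtons: 4
  plan:
    - [-1, 0, 0, -0.003, 0]
    - [-1, 0, 0, -0.004, 0]
    - [-1, 0, 0, -0.004, 0]
    - [-1, 0, 0, -0.004, 0]
    - [-1, 0, 0, -0.004, 0]
    - [-1, 0, 0, -0.003, 0]
    - [-1, 0, 0, -0.003, 0]
    - [-1, 0, 0, 0, 0]
    - [-1, 0, 0, 0, 0]

```text
clock: 8.0
eef_pos: [542.6, 80.9, 67.4]
eef_rot: [3.142, 0.0, -0.022]
wrist_force: [-0.1, -0.0, -1.3]
finger_gap: 29.7
finger_force: 4.0
```

```bash
python3 -c "
from h import *
look('lift2')"
```

```text
top red 109 xr 79.0 114.0 [(94, 131, 0), (124, 132, 0)]
top pale 637 xr -26.0 111.0 [(-11, 373, 0), (18, 375, 0), (48, 367, 2), (78, 122, -2)]
scene red 181 xr -143.0 115.0 [(-128, 44, -9), (81, 127, -7), (111, 131, -5)]
scene pale 897 xr -139.0 175.0 [(-124, 52, -10), (-94, 64, -11), (-64, 72, -10), (-34, 84, -12), (-4, 362, -12), (25, 304, -6), (55, 344, -7), (85, 121, -6)]
8.1 [542.6  80.9  67.4] [ 0.4 -0.6 -0.6] [ 0.01 -0.05  0.04] 29.714551526209167 3.9998743683099747
```

View pics/lift2_scene.png

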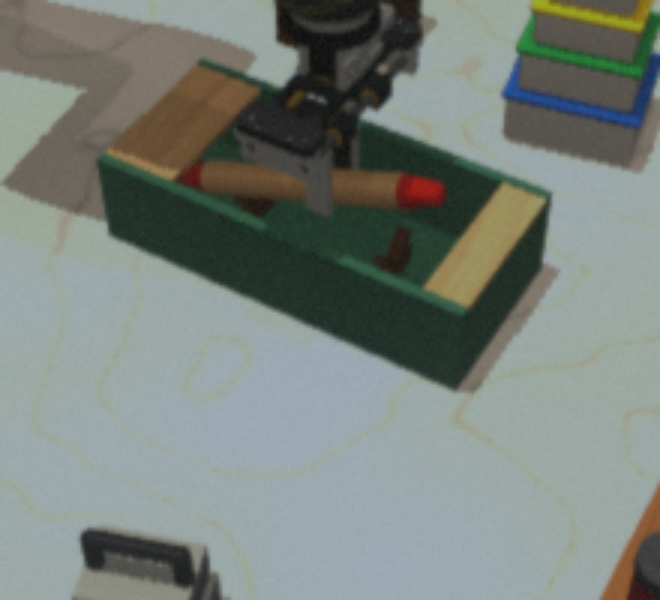

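The pin is tilted about 0.37 rad: far end up at crop (430,190), near red end visible below the near hood at (190,177). I'll tighten and move out slantwise along the axis.

Emit:
arm_command:
  newtons: 45
  plan:
    - [-1, 0, 0, 0, 0]
    - [-1, 0, 0, 0, 0]
    - [-1, 0, 0, -0.004, 0]
    - [-1, 0, 0, -0.006, 0]
    - [-1, 0, 0, -0.005, 0]
    - [-1, 0.006, 0, -0.002, 0]
    - [-1, 0.01, 0, -0.004, 0]
    - [-1, 0.01, 0, -0.004, 0]
    - [-1, 0.01, 0, -0.004, 0]
    - [-1, 0.01, 0, -0.004, 0]
    - [-1, 0.01, 0, -0.004, 0]
    - [-1, 0, 0, 0, 0]
    - [-1, 0, 0, 0, 0]

```text
clock: 9.72
eef_pos: [598.3, 79.7, 104.2]
eef_rot: [3.142, 0.001, -0.022]
wrist_force: [-0.3, -1.0, -0.4]
finger_gap: 29.3
finger_force: 45.0
```

```bash
python3 -c "
from h import *
look('out1')"
```

```text
top red 54 xr 150.0 169.0 [(164, 168, 0)]
top pale 144 xr 30.0 154.0 [(45, 398, 0), (105, 398, 5)]
scene red 198 xr -92.0 170.0 [(-76, 79, -9), (133, 163, -8), (163, 167, -6)]
scene pale 996 xr -159.0 175.0 [(-114, 96, -7), (-84, 61, 1), (-54, 91, -8), (-24, 103, -10), (5, 114, -11), (35, 123, -12), (65, 239, -1), (95, 383, -9), (125, 159, -11), (155, 155, -6)]
9.825 [598.3  79.7 104.3] [-0.4  0.1 -1.5] [ 0.05 -0.02  0.03] 28.70382383749347 44.9992972612381
```

View pics/out1_scene.png

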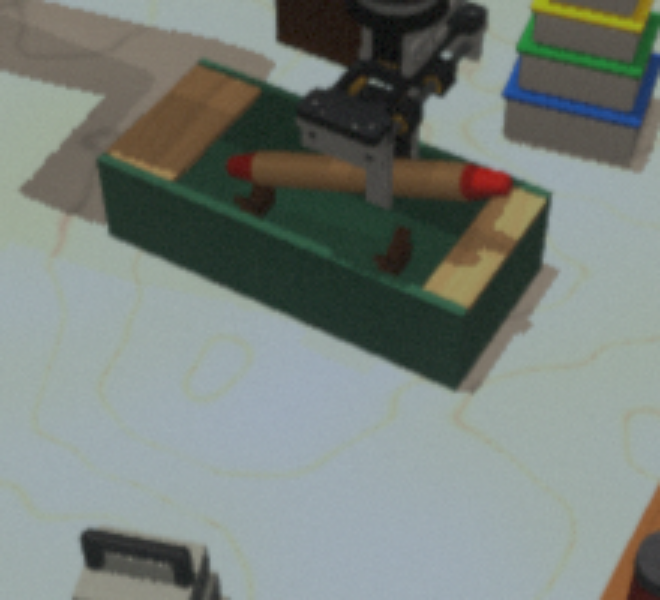

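The near red end (crop 238,165) is at caddy x −92, clear of the near lip, and the far end is above the far hood. I'll raise it straight up, then shift back a little.

Emit:
arm_command:
  plan:
    - [-1, 0, 0, -0.006, 0]
    - [-1, 0, 0, -0.012, 0]
    - [-1, 0, 0, -0.014, 0]
    - [-1, 0, 0, -0.014, 0]
    - [-1, 0, 0, -0.012, 0]
    - [-1, 0, 0, -0.008, 0]
    - [-1, -0.006, 0, 0, 0]
    - [-1, -0.008, 0, 0, 0]
    - [-1, -0.008, 0, 0, 0]
    - [-1, 0, 0, 0, 0]

```text
clock: 11.08
eef_pos: [576.0, 80.2, 170.4]
eef_rot: [-3.142, 0.0, -0.022]
wrist_force: [0.8, 0.4, -1.4]
finger_gap: 29.1
finger_force: 45.0
```

```bash
python3 -c "
from h import *
look('out2')"
```

```text
top red 68 xr 125.0 147.0 [(139, 233, 0)]
top pale 133 xr 0.0 144.0 [(15, 291, -1), (135, 231, -8)]
scene red 205 xr -116.0 148.0 [(-101, 147, -7), (108, 229, -8), (138, 233, -6)]
scene pale 1041 xr -144.0 175.0 [(-99, 152, -9), (-69, 158, -6), (-39, 172, -11), (-9, 184, -11), (20, 303, -13), (50, 310, -8), (80, 284, -7), (110, 225, -11)]
11.175 [576.6  80.2 170.5] [ 0.3  0.8 -2.4] [ 0.04  0.01 -0.05] 28.68629043468395 44.99942064285278
```

Emit:
arm_command:
  plan:
    - [-1, 0, 0, 0.006, 0]
    - [-1, 0, 0, 0.008, 0]
    - [-1, 0, 0, 0.008, 0]
    - [-1, 0, 0, 0.004, 0]
    - [-1, 0, 0, 0, 0]

```text
clock: 11.8
eef_pos: [576.5, 80.2, 144.1]
eef_rot: [3.142, 0.001, -0.022]
wrist_force: [-0.5, 0.7, -1.3]
finger_gap: 28.8
finger_force: 45.0
```

```bash
python3 -c "
from h import *
look('low1')"
```

```text
top red 66 xr 125.0 148.0 [(139, 208, 0)]
top pale 117 xr 5.0 172.0 [(19, 340, -2), (139, 202, -9)]
scene red 197 xr -113.0 148.0 [(-98, 119, -8), (111, 204, -7), (141, 207, -6)]
scene pale 1025 xr -158.0 175.0 [(-112, 101, -11), (-82, 130, -8), (-52, 139, -9), (-22, 152, -11), (7, 165, -12), (37, 286, -11), (67, 264, -6), (97, 199, -11), (127, 194, -13)]
11.9 [576.7  80.2 144.6] [-0.3 -1.  -0.4] [0.01 0.   0.03] 28.94466531495103 44.999316930770874
```

View pics/low1_scene.png

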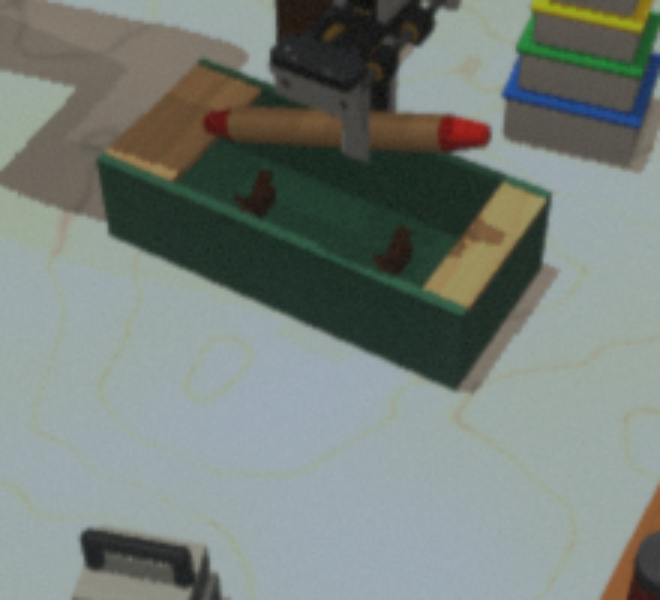

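The pin is out and slanted, with the near tip (crop 208,122) just above the near hood's top. I'll shift back a little, then loosen and settle it gently to level, with the near tip resting lightly on the hood top.

Emit:
arm_command:
  newtons: 5
  plan:
    - [-1, -0.005, 0, 0, 0]
    - [-1, 0, 0, 0.001, 0]
    - [-1, 0, 0, 0.003, 0]
    - [-1, 0, 0, 0.003, 0]
    - [-1, 0, 0, 0.004, 0]
    - [-1, 0, 0, 0.004, 0]
    - [-1, 0, 0, 0.004, 0]
    - [-1, 0, 0, 0, 0]

```text
clock: 12.9
eef_pos: [571.4, 80.3, 125.0]
eef_rot: [3.142, 0.001, -0.022]
wrist_force: [-1.1, -1.3, -1.5]
finger_gap: 29.7
finger_force: 5.0
```

```bash
python3 -c "
from h import *
look('low2')"
```

```text
top red 75 xr 120.0 143.0 [(134, 177, 0)]
top pale 93 xr 0.0 141.0 [(15, 320, -3), (135, 170, -9)]
scene red 208 xr -123.0 148.0 [(-108, 118, -7), (101, 175, -8), (131, 176, -7)]
scene pale 1033 xr -164.0 177.0 [(-119, 103, -9), (-89, 126, -10), (-59, 132, -7), (-29, 140, -11), (0, 146, -13), (30, 267, -12), (60, 288, -5), (90, 174, -9), (120, 174, -12)]
13.0 [571.6  80.3 125.5] [-0.  -0.1 -1. ] [0.05 0.04 0.05] 30.37799415939188 4.999894872307777
```

Emit:
arm_command:
  plan:
    - [-1, 0, 0, 0.004, 0]
    - [-1, 0, 0, 0.004, 0]
    - [-1, 0, 0, 0.005, 0]
    - [-1, 0, 0, 0.005, 0]
    - [-1, 0, 0, 0.005, 0]
    - [-1, 0, 0, 0.005, 0]
    - [-1, 0, 0, 0.004, 0]
    - [-1, 0, 0, 0.003, 0]
    - [-1, 0, 0, 0, 0]

```text
clock: 14.12
eef_pos: [571.5, 80.3, 90.2]
eef_rot: [3.142, 0.0, -0.022]
wrist_force: [-0.1, 1.0, -1.2]
finger_gap: 29.7
finger_force: 5.0
```

```bash
cat >> h.py <<'E'
def tilt():
    Rc=R.from_euler("z",YAW).as_matrix(); c=cam("scene");P=(pts(c)-C0)@Rc
    hsv=cv2.cvtColor(c["img"],cv2.COLOR_BGR2HSV).astype(int);H,S=hsv[...,0],hsv[...,1]
    zc=manip.read_state()["eef_pos"][2]+19
    m=(abs(P[...,1])<17)&(abs(P[...,2]-zc)<28)&(H>=6)&(H<28)&(S>60)
    res=[]
    for a,b in((-95,-25),(75,118)):
        q=P[m&(P[...,0]>a)&(P[...,0]<b)]; A=[]
        for x in np.arange(a,b,8):
            s=q[(q[:,0]>=x)&(q[:,0]<x+8)]
            if len(s)>6: A.append((x+4,np.percentile(s[:,2],92)))
        res+=A
    A=np.array(res);f=np.polyfit(A[:,0],A[:,1],1);print("slope",f.round(4),"scatter",(A[:,1]-np.polyval(f,A[:,0])).round(1))
E
python3 -c "
from h import *
look('low3');tilt()"
```

```text
top red 72 xr 122.0 147.0 [(136, 120, 0)]
top pale 673 xr 4.0 147.0 [(18, 396, 0), (48, 398, 0), (78, 387, 0), (138, 112, -8)]
scene red 209 xr -128.0 150.0 [(-112, 118, -7), (127, 121, -6), (157, 118, -4)]
scene pale 995 xr -124.0 175.0 [(-109, 116, -10), (-79, 120, -5), (-49, 120, -10), (-19, 114, -14), (10, 221, -13), (40, 396, -7), (70, 367, -3), (100, 123, -9), (130, 105, -10), (160, 112, 0)]
14.225 [571.6  80.3  90.5] [ 0.9 -0.4 -1.6] [0.02 0.01 0.05] 29.719332936665342 4.999928176403046
slope [1.670000e-02 1.213307e+02] scatter [ 0.6  0.9  3.3  2.2  1.7  2.2 -0.  -6.6 -7.5  1.   0.8 -0.   1.3  0.2]
```

View pics/low3_scene.png

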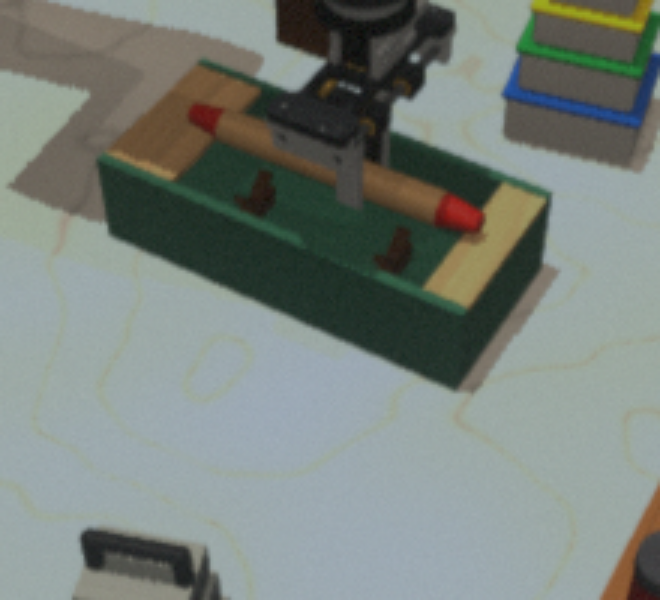

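The pin is nearly level: the near tip (crop 192,113) rests on the near hood and the far tip (480,222) is just above the far hood. Computed slope is ~0.025, so lower 4 mm more, then tighten and lift.

Emit:
arm_command:
  plan:
    - [-1, 0, 0, 0.002, 0]
    - [-1, 0, 0, 0.002, 0]
    - [-1, 0, 0, 0, 0]

```text
clock: 14.65
eef_pos: [571.8, 80.3, 86.7]
eef_rot: [-3.142, -0.001, -0.022]
wrist_force: [0.2, -0.7, 1.1]
finger_gap: 29.9
finger_force: 5.0
```

Emit:
arm_command:
  newtons: 58
  plan:
    - [-1, 0, 0, 0, 0]
    - [-1, 0, 0, 0, 0]
    - [-1, 0, 0, 0, 0]
    - [-1, 0, 0, -0.003, 0]
    - [-1, 0, 0, -0.006, 0]
    - [-1, 0, 0, -0.012, 0]
    - [-1, 0, 0, -0.014, 0]
    - [-1, 0, 0, -0.014, 0]
    - [-1, 0, 0, -0.014, 0]
    - [-1, 0, 0, -0.014, 0]
    - [-1, 0, 0, -0.014, 0]
    - [-1, 0, 0, -0.01, 0]
    - [-1, 0, 0, -0.006, 0]
    - [-1, 0, 0, -0.003, 0]
    - [-1, 0, 0, 0, 0]
    - [-1, 0, 0, 0, 0]

```text
clock: 16.65
eef_pos: [571.5, 80.3, 196.0]
eef_rot: [3.142, 0.001, -0.022]
wrist_force: [-0.5, 0.4, -1.7]
finger_gap: 28.8
finger_force: 58.0
```

```bash
python3 -c "
from h import *
look('up1');tilt();tilt()"
```

```text
top red 62 xr 128.0 149.0 [(143, 224, 0)]
top pale 164 xr -11.0 146.0 [(3, 312, -2), (123, 222, -10)]
scene red 218 xr -127.0 150.0 [(-111, 226, -7), (128, 226, -7), (158, 221, -4)]
scene pale 1062 xr -156.0 175.0 [(-110, 210, -3), (-80, 228, -9), (-50, 228, -9), (-20, 226, -12), (9, 226, -12), (39, 334, -12), (69, 308, -5), (99, 228, -9)]
16.75 [571.5  80.3 196.1] [ 0.3  0.2 -0.6] [ 0.02 -0.01  0.03] 28.534335933068146 57.999553084373474
slope [-3.800000e-03  2.284567e+02] scatter [ 1.1  0.6  1.  -0.1  1.3  0.6 -1.2 -2.  -2.6 -0.1  0.  -0.1  1.1  0.3]
slope [-8.000000e-04  2.285934e+02] scatter [ 0.7  1.3 -0.2  0.5  1.   0.5  0.2 -2.2 -3.  -0.3 -0.2  0.3  1.   0.4]
```

View pics/up1_scene.png

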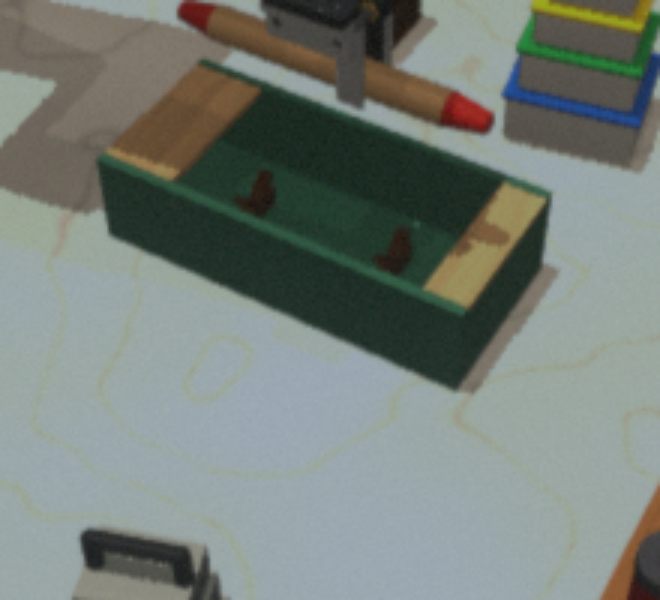

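The pin is level (slope ~0.00) and about 105 mm above the caddy, running from crop (182,12) to (492,122). I'll centre it and let it rest still.

Emit:
arm_command:
  plan:
    - [-1, -0.003, 0, 0, 0]
    - [-1, -0.005, 0, 0, 0]
    - [-1, -0.003, 0, 0, 0]
    - [-1, 0, 0, 0, 0]
    - [-1, 0, 0, 0, 0]
    - [-1, 0, 0, 0, 0]
    - [-1, 0, 0, 0, 0]
    - [-1, 0, 0, 0, 0]
    - [-1, 0, 0, 0, 0]

```text
clock: 17.98
eef_pos: [560.6, 80.5, 196.5]
eef_rot: [-3.142, -0.0, -0.022]
wrist_force: [0.2, 0.3, -1.2]
finger_gap: 28.8
finger_force: 58.0
```

```bash
python3 -c "
from h import *
tilt();tilt();print(abs(manip.read_state()['qd']).max());print(ticket.sign_off())"
```

```text
slope [-2.400000e-03  2.286305e+02] scatter [ 0.5  0.8  0.6  1.6  1.5 -0.5 -2.3 -2.1 -1.2  0.1  0.2 -0.4  1.2]
slope [4.200000e-03 2.287284e+02] scatter [ 1.5  0.5  1.2  1.2  1.3 -2.6 -1.4 -1.3 -1.8  0.5  0.6 -0.6  1. ]
0.001436516695027652
the job is handed in; nothing more can be done
None
```

The rolling pin came out slantwise, far end first, and is held level and still about 105 mm above the caddy. The job was handed in at about 18 s, with no verdict shown. To level it, I let its near end rest lightly on top of the near hood while I lowered it in a loose grip, because the tool cannot tilt.

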